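# Put the microscope objectives away in their fitting cups

### The arm

A 6-joint arm with a two-finger parallel gripper is mounted at the origin on the work surface. World frame = base frame: x ahead of the robot, y to its left, z up, the work surface at z = 0. Lengths are in m, angles in rad, forces in N, time in s.
With the tool pointing down it reaches from about 0.375 to 0.825 m from the base axis. Payload 5.5 kg.
Tool frame: the origin (TCP) lies midway between the tips of the shut fingers; the grasp point (between the pads) lies 19 mm behind it; z points along the fingers, y is the line along which they close (so a half turn about z gives the same grasp; the last joint's range is limited). The gripper opens to 85 mm and grips with 20 to 120 N. Pads are 22 mm wide; open, the fingers measure 114 mm over their backs; the gripper's body (76 mm by 85 mm) begins 54 mm behind the grasp point. The pads swing forward as they close: fully open they stand 13 mm farther back than shut.
Start: joints at [1.339, 0.314, -0.047, 1.21, 0, 1.571], TCP at [0.138, 0.584, 0.231] pointing down, gripper open.
Joint ranges: [-2.67, 2.67], [-0.69, 1.73], [-1.03, 1.25], [-2.08, 2.16], [-1.42, 1.45], [-3.14, 3.14]. Speed limits (rad/s): [2.39, 2.39, 3.01, 3.14, 3.14, 3.14].

### API

Orientations are given as a rotation vector (axis times angle).
In Python, from cell import robot gives the robot as it stands.
- The arm moves only by the tool play_rows, never from a script. Its arguments are lists of equal length, an entry for each row: "twist": the turn, a rotation vector about the world's x, y, z in rad, a list of three; "xyz": the shift along the world's x, y, z in mm, a list of three; "grip": the finger opening in mm, from 0 to 85.4. A call has 1 to 8 rows; each row shifts and turns the commanded pose from where the row before left it; what a row does not reach is not made up. A row lasts 1/10 s, in which the tool goes at most 50 mm and 8.59 degrees, less where a joint would pass 70% of its speed; a pose out of reach is approached as far as the arm can. A call is refused whole if a number of a shift passes 50 or a number of a turn 0.15, either way. A call with a gripper value outside its range is refused whole. The fingers move at their own pace and stop on an object; the grip force is fixed at half the most. Time passes only in rows, so rows that do not move let the fingers close. It gives the time, the measured TCP pose, the force, the opening and the grip force at its end, in the units of the state.
- robot.get_obs(): the state, without advancing time (a new reading comes with each control period).
- robot.camera(name): name is "scene" or "side" or "wrist"; returns the picture (420x560x3 uint8, red, green, blue); there is no depth.
- robot.calibration(name): a dict with "fx", "fy", "cx", "cy" (pixels), "camera_from_world" (4x4, takes a point from world to camera coordinates). Camera axes: x right, y down, z forward; pixel columns grow to the right and rows downward; lengths in m; the calibration is good to about 2 mm. The wrist camera is an equidistant fisheye: a pixel r from the principal point sees the ray r / f radians off the axis. A picture is of the moment at which its call begins: read the wrist's pose just before it. calibration takes no time and is no camera call; for the wrist camera it gives the pose at the moment of the call.
- robot.close_job(): hands the job in; it is judged then, once.
The state is a dict: "time_s": time; "joints": joint angles; "joint_velocities": joint speeds; "tau": joint torques, N m; "eef_pos": TCP position; "tcp_rot": TCP orientation; "wrist_force": force on the tool from outside, world axes, zero at the start; "wrist_torque": the same for the moment, N m; "finger_gap": finger opening in m; "finger_force": force on a finger pad.
Only numpy, scipy, OpenCV 4.12 (cv2) and the standard library are available. Lean on these libraries where they do the work, as an engineer would, in place of code of your own. Each camera call takes 0.05 s, during which the arm holds its last target. There are 200 camera calls.

### The job

Clear the optical bench: put the four loose microscope objectives away in the white storage cups, each in the cup of its own size (smallest in smallest, up to largest in largest), standing upright on the cup's floor inside the rim with the lens up. They are delicate, so set them down without dropping or tipping any of them, and leave the eyepiece and the lens mount where they stand.

Things in the scene. Friction and masses are not known exactly. Their poses are not given: they have to be found in the camera images.
- objective_small: the smallest of four microscope objectives: a loose aluminium barrel standing upright with its lens up, 24 mm in diameter and 58 mm high; the barrel is straight-sided from the underside up to 44 mm, then tapers to the steel nose with the lens; about 90 g. Origin: centre of the underside; z up along the barrel. Round, so its yaw means nothing
- objective_medium: the second smallest of four microscope objectives: a loose aluminium barrel standing upright with its lens up, 33 mm in diameter and 64 mm high; the barrel is straight-sided from the underside up to 50 mm, then tapers to the steel nose with the lens; about 160 g. Origin: centre of the underside; z up along the barrel. Round, so its yaw means nothing
- objective_large: the second largest of four microscope objectives: a loose aluminium barrel standing upright with its lens up, 42 mm in diameter and 70 mm high; the barrel is straight-sided from the underside up to 56 mm, then tapers to the steel nose with the lens; about 260 g. Origin: centre of the underside; z up along the barrel. Round, so its yaw means nothing
- objective_giant: the largest of four microscope objectives: a loose aluminium barrel standing upright with its lens up, 51 mm in diameter and 76 mm high; the barrel is straight-sided from the underside up to 62 mm, then tapers to the steel nose with the lens; about 400 g. Origin: centre of the underside; z up along the barrel. Round, so its yaw means nothing
- cup_small: the smallest of four shallow round white plastic storage cups fixed to the bench, for the smallest objective: inside diameter 40 mm, outside 48 mm, 12 mm high in all, wall 4 mm, floor 4 mm thick (so 8 mm deep). Origin: centre of its underside, on the bench; z up
- cup_medium: the second smallest of four shallow round white plastic storage cups fixed to the bench, for the second smallest objective: inside diameter 49 mm, outside 57 mm, 12 mm high in all, wall 4 mm, floor 4 mm thick (so 8 mm deep). Origin: centre of its underside, on the bench; z up
- cup_large: the second largest of four shallow round white plastic storage cups fixed to the bench, for the second largest objective: inside diameter 58 mm, outside 66 mm, 12 mm high in all, wall 4 mm, floor 4 mm thick (so 8 mm deep). Origin: centre of its underside, on the bench; z up
- cup_giant: the largest of four shallow round white plastic storage cups fixed to the bench, for the largest objective: inside diameter 67 mm, outside 75 mm, 12 mm high in all, wall 4 mm, floor 4 mm thick (so 8 mm deep). Origin: centre of its underside, on the bench; z up
- eyepiece: bystander: a loose microscope eyepiece, steel tube 29 mm in diameter below, black body 42 mm and flared black rubber eyecup 46 mm in diameter above, 60 mm high. Origin: centre of its underside; z up
- lens_mount: bystander: a round lens in a black upright ring (40 mm in diameter, 12 mm thick along x) on a short post with a dark rectangular foot 50 by 36 mm; 79 mm high in all, 350 g, loose. Origin: centre of the foot's underside; z up, x along the lens axis and the foot's 50 mm side

How it is judged:
At the end, for the whole second after the job is handed in: Each objective stands released and at rest in the cup of its own size, on the floor (2 to 6 mm above the bench), within 9.5 mm of the cup centre, upright within 0.08 rad; eyepiece and lens mount within 15 mm of their start and tilted under 0.2 rad (horizontal distance between objective_small and cup_small below 0.0095 m and z of objective_small in the frame of cup_small between 0.002 and 0.006 m and angle between each of objective_small, objective_medium, objective_large, objective_giant's own z axis and vertical below 0.08 rad and linear speed of each of objective_small, objective_medium, objective_large, objective_giant below 0.01 m/s and angular speed of each of objective_small, objective_medium, objective_large, objective_giant below 0.1 rad/s and horizontal distance between objective_medium and cup_medium below 0.0095 m and z of objective_medium in the frame of cup_medium between 0.002 and 0.006 m and horizontal distance between objective_large and cup_large below 0.0095 m and z of objective_large in the frame of cup_large between 0.002 and 0.006 m and horizontal distance between objective_giant and cup_giant below 0.0095 m and z of objective_giant in the frame of cup_giant between 0.002 and 0.006 m and distance of each of eyepiece, lens_mount from where it was at the start of the episode below 0.015 m and angle between each of eyepiece, lens_mount's own z axis and vertical below 0.2 rad); the robot touches nothing.
It fails at once if an objective is tipped over (more than 40 degrees) (angle between any of objective_small, objective_medium, objective_large, objective_giant's own z axis and vertical above 0.7 rad).
It fails at once if an objective is dropped: it falls at more than 0.7 m/s (from more than about 25 mm) with no finger on it ((linear speed of objective_small above 0.7 m/s and contact force between objective_small and the fingers below 0.05 N) or (linear speed of objective_medium above 0.7 m/s and contact force between objective_medium and the fingers below 0.05 N) or (linear speed of objective_large above 0.7 m/s and contact force between objective_large and the fingers below 0.05 N) or (linear speed of objective_giant above 0.7 m/s and contact force between objective_giant and the fingers below 0.05 N)).
It fails at once if the eyepiece is moved more than 15 mm or tipped (distance of eyepiece from where it was at the start of the episode above 0.015 m or angle between eyepiece's own z axis and vertical above 0.2 rad).
It fails at once if the lens mount is moved more than 15 mm or tipped (distance of lens_mount from where it was at the start of the episode above 0.015 m or angle between lens_mount's own z axis and vertical above 0.2 rad).
It also fails if it takes over 109 s, if anything falls off the work surface, if the arm or the gripper's body presses on something with over 40 N, if the wrist force passes 120 N, or if a joint passes its speed limit or range.

## Working session

There is one attempt and no reset: what is moved stays moved. The work goes in short steps, Python scripts to look and compute and a tool call to move; the robot and the scene stay as the last step left them, time stands still between calls to the robot, and variables do not carry over. Pictures are saved under pics/ and viewed, at most 14 in all, crops included, and the job is handed in when it is done.

Besides the shell and the picture viewer there is one more tool, called after ">>>" as name(argument=value, ...) on one line, values as JSON. play_rows: Moves the arm, as the interface text tells. Its arguments: {"type":"object","properties":{"twist":{"type":"array"},"xyz":{"type":"array"},"grip":{"type":"array"}},"required":["twist","xyz","grip"]}

```bash
mkdir -p pics; ls
python3 - <<'E'
from cell import robot
import cv2,numpy as np
o=robot.get_obs();print(o['time_s'],o['eef_pos'],o['tcp_rot'],o['finger_gap'])
for n in ["scene","side","wrist"]:
    c=robot.calibration(n); print(n,c['fx'],c['cx'],c['cy']);print(np.round(np.linalg.inv(c['camera_from_world']),3))
    cv2.imwrite(f'pics/{n}0.png',robot.camera(n)[:,:,::-1])
E
```

```text
pics
0.0 [0.13769314 0.58344151 0.23045689] [-3.63222781e-01 -3.12032202e+00  2.49689770e-03] 0.08540082624843406
scene 540.624411283544 282.5924721634891 207.8716808615688
[[-0.909  0.247 -0.337  0.914]
 [ 0.417  0.556 -0.718  0.788]
 [ 0.01  -0.793 -0.609  0.705]
 [ 0.     0.     0.     1.   ]]
side 434.7838574436827 272.2971834482519 209.19082180172805
[[ 0.981 -0.139  0.133  0.393]
 [-0.192 -0.701  0.686 -0.701]
 [-0.002 -0.699 -0.715  0.784]
 [ 0.     0.     0.     1.   ]]
wrist 325.19226210127806 277.33456299033105 202.69423052963347
[[ 0.228  0.94   0.253  0.074]
 [ 0.974 -0.22  -0.062  0.6  ]
 [-0.002  0.261 -0.965  0.373]
 [ 0.     0.     0.     1.   ]]
```

View pics/scene0.png

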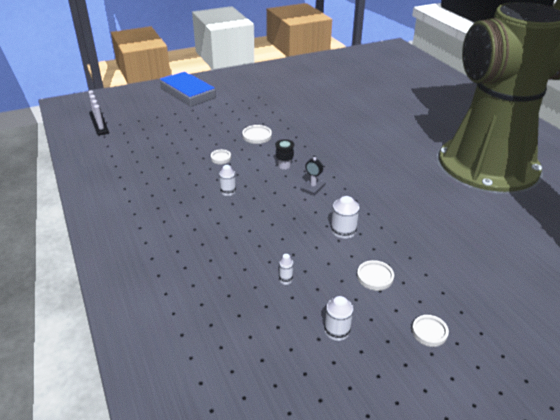

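View pics/side0.png

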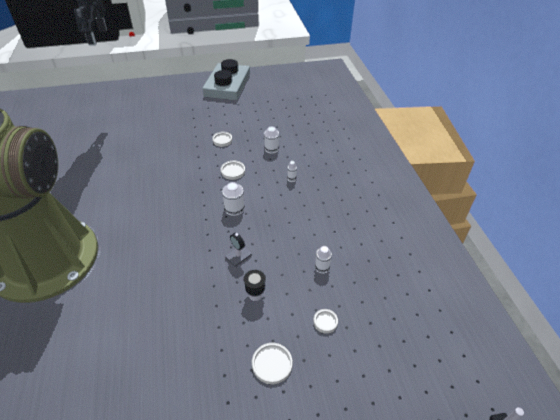

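The scene view shows cups at (256,133), (221,157), (376,275) and (430,330). Objectives are at (228,180), (345,216), (286,268) and (339,317), with the eyepiece at (285,152) and the mount at (314,175). In the side view the cups are at (272,363), (325,321), (233,170) and (222,139), and the objectives at (323,260), (233,199), (292,172) and (271,140).

```bash
cat > h.py <<'E'
import numpy as np,cv2
def ray(c,uv,fish=False):
    uv=np.atleast_2d(np.float64(uv)); x=(uv-[c['cx'],c['cy']])/[c['fx'],c['fy']]
    if fish:
        r=np.linalg.norm(x,axis=1,keepdims=True)+1e-9; d=np.hstack([x/r*np.sin(r),np.cos(r)])
    else: d=np.hstack([x,np.ones((len(x),1))])
    T=np.linalg.inv(c['camera_from_world']); return T[:3,3],d@T[:3,:3].T
def plane(c,uv,z,fish=False):
    o,d=ray(c,uv,fish); return (o+d*((z-o[2])/d[:,2])[:,None])[:,:2]
def blobs(img,th,box,minA=60):
    g=img.min(axis=2); m=np.zeros_like(g); x0,y0,x1,y1=box
    m[y0:y1,x0:x1]=(g[y0:y1,x0:x1]>th)*255
    cs,_=cv2.findContours(m,cv2.RETR_EXTERNAL,cv2.CHAIN_APPROX_NONE)
    return [k[:,0] for k in cs if cv2.contourArea(k)>minA]
E
python3 - <<'E'
from cell import robot
from h import *
np.set_printoptions(precision=4,suppress=True)
for n,box in [("scene",(150,110,460,360)),("side",(195,125,350,400))]:
    c=robot.calibration(n); img=cv2.imread(f'pics/{n}0.png')
    for k in blobs(img,125,box):
        p=plane(c,k,.012); (x,y),r=cv2.minEnclosingCircle(p.astype(np.float32)*1000)
        top=k[k[:,1]<=k[:,1].min()+1].mean(0)
        print(n,k.min(0),k.max(0),'z12 circ',round(x),round(y),'d',round(2*r,1),'| top z58,64,70,76:',(plane(c,top,.058)[0]*1000).round(),(plane(c,top,.064)[0]*1000).round(),(plane(c,top,.07)[0]*1000).round(),(plane(c,top,.076)[0]*1000).round())
E
```

```text
scene [413 314] [448 346] z12 circ 449 364 d 69.7 | top z58,64,70,76: [464. 366.] [468. 370.] [473. 374.] [477. 378.]
scene [326 295] [353 335] z12 circ 567 275 d 88.3 | top z58,64,70,76: [570. 276.] [573. 280.] [577. 285.] [580. 290.]
scene [357 260] [394 290] z12 circ 460 220 d 80.3 | top z58,64,70,76: [475. 226.] [479. 231.] [483. 236.] [487. 242.]
scene [279 253] [293 279] z12 circ 600 132 d 69.5 | top z58,64,70,76: [607. 148.] [609. 154.] [612. 160.] [615. 166.]
scene [332 195] [359 238] z12 circ 425 46 d 145.5 | top z58,64,70,76: [422.  40.] [427.  47.] [431.  54.] [436.  61.]
scene [210 148] [235 190] z12 circ 588 -222 d 180.5 | top z58,64,70,76: [ 593. -233.] [ 596. -224.] [ 599. -215.] [ 602. -205.]
scene [242 124] [271 143] z12 circ 460 -342 d 100.7 | top z58,64,70,76: [ 474. -307.] [ 478. -296.] [ 482. -286.] [ 486. -276.]
side [251 342] [292 383] z12 circ 460 -347 d 80.8 | top z58,64,70,76: [ 463. -333.] [ 462. -336.] [ 462. -339.] [ 461. -342.]
side [313 308] [338 332] z12 circ 580 -282 d 54.6 | top z58,64,70,76: [ 575. -284.] [ 573. -287.] [ 572. -291.] [ 570. -294.]
side [248 273] [260 283] z12 circ 458 -156 d 26.9 | top z58,64,70,76: [ 457. -178.] [ 456. -182.] [ 456. -186.] [ 455. -191.]
side [315 245] [332 269] z12 circ 619 -129 d 69.5 | top z58,64,70,76: [ 616. -133.] [ 615. -138.] [ 613. -143.] [ 611. -147.]
side [221 182] [244 211] z12 circ 444 106 d 109.3 | top z58,64,70,76: [450. 106.] [450. 100.] [449.  93.] [449.  86.]
side [287 160] [297 177] z12 circ 617 183 d 72.7 | top z58,64,70,76: [612. 162.] [610. 155.] [609. 148.] [607. 140.]
side [220 159] [245 178] z12 circ 458 214 d 81.9 | top z58,64,70,76: [460. 194.] [460. 186.] [459. 179.] [458. 172.]
side [212 131] [232 146] z12 circ 446 357 d 75.3 | top z58,64,70,76: [447. 326.] [447. 317.] [447. 309.] [446. 300.]
side [263 126] [279 149] z12 circ 590 334 d 114.5 | top z58,64,70,76: [589. 323.] [587. 315.] [585. 306.] [584. 298.]
```

View pics/wrist0.png

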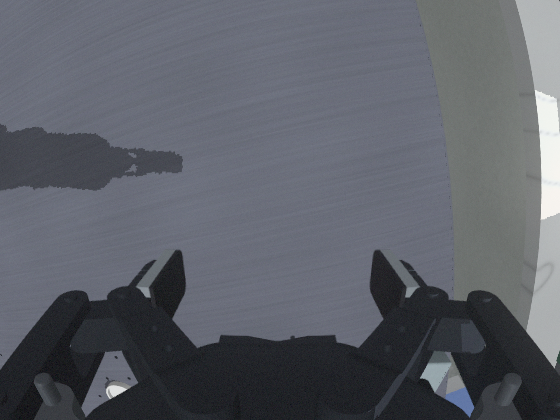

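The wrist view shows only bare bench and the fingers, so the arm has to move over the objects. The rough positions (mm) are:

| Size | Objective | Cup |
|---|---|---|
| Small | (610, 155) | (580, -282) |
| Medium | (615, -138) | (448, 360) |
| Large | (581, 295) | (460, 217) |
| Giant | (442, 73) | (460, -345) |

I'll move there and refine with the wrist camera.

>>> play_rows(twist=[[0, 0, 0], [0, 0, 0], [0, 0, 0], [0, 0, 0], [0, 0, 0], [0, 0, 0], [0, 0, 0], [0, 0, 0]], xyz=[[35, -28, 0], [35, -28, 0], [35, -28, 0], [35, -28, 0], [35, -28, 0], [35, -28, 0], [35, -28, 0], [35, -28, 0]], grip=[85, 85, 85, 85, 85, 85, 85, 85])

```text
time_s: 0.95
eef_pos: [0.419, 0.3585, 0.2312]
tcp_rot: [-0.363, -3.12, 0.0]
wrist_force: [0.1, 0.2, 0.4]
finger_gap: 0.0854
finger_force: 0.0
```

>>> play_rows(twist=[[0, 0, 0.1], [0, 0, 0.13], [0, 0, 0], [0, 0, 0], [0, 0, 0], [0, 0, 0]], xyz=[[35, -26, 0], [35, -26, 0], [35, -26, 0], [35, -26, 0], [35, -26, 0], [0, 0, 0]], grip=[85, 85, 85, 85, 85, 85])

```text
time_s: 1.55
eef_pos: [0.5963, 0.2264, 0.2303]
tcp_rot: [0.011, 3.141, -0.002]
wrist_force: [-0.1, 0.3, 0.1]
finger_gap: 0.0851
finger_force: 0.0
```

Run:
```python
from cell import robot
import cv2,numpy as np,pickle
o=robot.get_obs();print(o['time_s'],o['eef_pos'],o['tcp_rot'],o['joints'])
c=robot.calibration('wrist'); pickle.dump(c,open('w1.pkl','wb'));print(np.round(np.linalg.inv(c['camera_from_world']),3))
cv2.imwrite('pics/w1.png',robot.camera('wrist')[:,:,::-1])
```

```text
1.55 [0.59633363 0.22637373 0.23032076] [ 1.11763910e-02  3.14070872e+00 -2.35500669e-03] [ 0.36369235  0.38617306  0.05284638  1.23720249 -0.00170958  0.3708092 ]
[[ 0.006  0.965  0.261  0.53 ]
 [ 1.    -0.005 -0.004  0.229]
 [-0.002  0.261 -0.965  0.373]
 [ 0.     0.     0.     1.   ]]
```

View pics/w1.png

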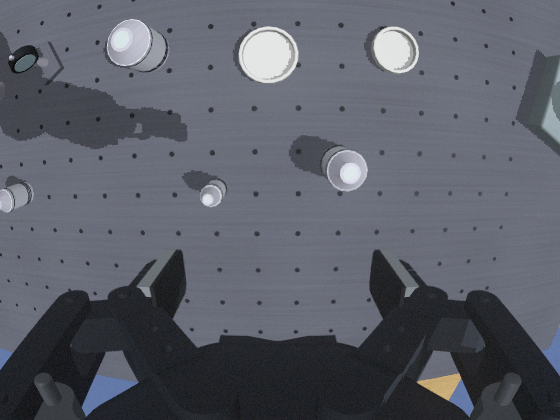

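The wrist view shows the large cup at (267,54) and the medium cup at (395,49). The objectives are the giant at (137,45), large at (347,170), small at (211,194) and medium at (16,197). The lens mount is at (25,58).

Run:
```python
from h import *
import pickle
np.set_printoptions(precision=1,suppress=True)
c=pickle.load(open('w1.pkl','rb')); img=cv2.imread('pics/w1.png')
for nm,box in [('cupL',(225,15,310,95)),('cupM',(360,15,430,85))]:
    for th in (140,170):
        for k in blobs(img,th,box,300):
            p=plane(c,k,.012,True)*1000; (e,ax,_)=cv2.fitEllipse(p.astype(np.float32)); print(nm,th,np.array(e),np.array(ax),cv2.minEnclosingCircle(p.astype(np.float32)))
for nm,box,H in [('giant',(95,10,180,80),.076),('large',(315,140,380,200),.07),('small',(195,175,232,212),.058),('medium',(0,175,40,220),.064)]:
    for th in (150,200,225):
        for k in blobs(img,th,box,20):
            p=plane(c,k,H,True)*1000;print(nm,th,k.min(0),k.max(0),np.array(cv2.minEnclosingCircle(p.astype(np.float32))[0]),2*cv2.minEnclosingCircle(p.astype(np.float32))[1])
# mount
s=pickle.load(open('w1.pkl','rb'));print('mount foot',plane(s,[[50,62]],0,True)*1000)
```

```text
cupL 140 [459.7 218.1] [64.7 64.9] ((459.8475341796875, 218.1964569091797), 33.17007064819336)
cupL 170 [459.7 217.9] [64.2 64.4] ((459.5915832519531, 217.96400451660156), 32.72936248779297)
cupM 140 [447.  364.2] [55.7 55.8] ((447.0413513183594, 364.2945556640625), 28.638031005859375)
cupM 170 [447.  364.2] [54.9 55.2] ((447.0823059082031, 364.1200866699219), 28.182880401611328)
giant 150 [146  34] [164  65] [460.  111.2] 31.394962310791016
giant 150 [107  19] [150  65] [448.4  83.8] 50.08279800415039
giant 200 [111  28] [132  51] [444.5  76.1] 24.673622131347656
large 150 [327 150] [367 191] [580.9 294.4] 40.271636962890625
large 200 [340 163] [360 183] [583.1 297.4] 20.369487762451172
small 150 [202 185] [221 206] [608.  159.9] 23.08881950378418
small 200 [202 194] [212 205] [611.9 156.1] 11.695658683776855
medium 150 [ 15 193] [ 27 207] [609.1 -94.8] 33.75600051879883
medium 150 [  0 189] [ 13 211] [ 611.2 -128.1] 35.27851104736328
mount foot [[432.8 -78.9]]
```

>>> play_rows(twist=[[0, 0, 0], [0, 0, 0], [0, 0, 0], [0, 0, 0], [0, 0, 0], [0, 0, 0], [0, 0, 0], [0, 0, 0]], xyz=[[-7, 35, 0], [-6, 36, 0], [0, 0, -40], [0, 0, -40], [0, 0, -30], [0, 0, -10], [0, 0, 0], [0, 0, 0]], grip=[85, 85, 85, 85, 85, 85, 85, 85])

```text
time_s: 2.4
eef_pos: [0.5803, 0.3017, 0.1129]
tcp_rot: [0.002, 3.14, 0.001]
wrist_force: [0.9, -1.8, 0.1]
finger_gap: 0.0851
finger_force: 0.0
```

```bash
cat > look.py <<'E'
import sys
from cell import robot
from h import *
np.set_printoptions(precision=1,suppress=True)
o=robot.get_obs(); c=robot.calibration('wrist'); img=robot.camera('wrist')[:,:,::-1]
print(o['time_s'],o['eef_pos']*1000,o['tcp_rot'])
cv2.imwrite('pics/%s.png'%sys.argv[1],img)
H=float(sys.argv[2])/1000; th=int(sys.argv[3])
for k in blobs(img,th,(0,0,560,420),60):
    p=(plane(c,k,H,True)*1000).astype(np.float32); m=cv2.minEnclosingCircle(p)
    print(k.min(0),k.max(0),np.array(m[0]),'d',round(2*m[1],1))
E
python3 look.py w2 70 200
```

```text
2.4 [580.3 301.7 112.9] [0.  3.1 0. ]
[ 80 252] [ 90 264] [605.7 165.2] d 10.2
[252 220] [284 247] [583.3 297.4] d 20.3
[ 0 25] [11 70] [444.3  98. ] d 39.5
[129  12] [206  91] [472.6 238.4] d 49.5
[323   0] [392  67] [463.1 349.7] d 42.5
```

>>> play_rows(twist=[[0, 0, 0], [0, 0, 0], [0, 0, 0], [0, 0, 0], [0, 0, 0], [0, 0, 0]], xyz=[[3, -4, -20], [0, 0, -20], [0, 0, -20], [0, 0, -20], [0, 0, -12], [0, 0, 0]], grip=[85, 85, 85, 85, 85, 85])

```text
time_s: 3.05
eef_pos: [0.5825, 0.2968, 0.0189]
tcp_rot: [-0.003, -3.141, 0.001]
wrist_force: [-0.3, 0.3, 0.5]
finger_gap: 0.085
finger_force: 0.0
```

>>> play_rows(twist=[[0, 0, 0], [0, 0, 0], [0, 0, 0], [0, 0, 0], [0, 0, 0], [0, 0, 0], [0, 0, 0], [0, 0, 0]], xyz=[[0, 0, 0], [0, 0, 0], [0, 0, 0], [0, 0, 0], [0, 0, 0], [0, 0, 0], [0, 0, 0], [0, 0, 0]], grip=[70, 55, 48, 44, 41, 38, 36, 36])

```text
time_s: 3.85
eef_pos: [0.5834, 0.2968, 0.0204]
tcp_rot: [0.003, 3.14, -0.0]
wrist_force: [-0.1, -3.5, 6.6]
finger_gap: 0.0409
finger_force: 59.7
```

>>> play_rows(twist=[[0, 0, 0], [0, 0, 0], [0, 0, 0], [0, 0, 0], [0, 0, 0], [0, 0, 0], [0, 0, 0], [0, 0, 0]], xyz=[[0, 0, 10], [0, 0, 25], [-10, -6, 15], [-25, -16, 0], [-30, -19, 0], [-30, -19, 0], [-20, -13, 0], [-9, -6, 0]], grip=[36, 36, 36, 36, 36, 36, 36, 36])

```text
time_s: 4.65
eef_pos: [0.456, 0.2167, 0.0691]
tcp_rot: [-0.003, -3.139, 0.001]
wrist_force: [0.5, -0.5, -3.0]
finger_gap: 0.0408
finger_force: 61.2
```

>>> play_rows(twist=[[0, 0, 0], [0, 0, 0], [0, 0, 0]], xyz=[[0, 0, -10], [0, 0, 0], [0, 0, 0]], grip=[36, 36, 36])

```text
time_s: 4.95
eef_pos: [0.4598, 0.2186, 0.0591]
tcp_rot: [0.003, 3.141, 0.001]
wrist_force: [-0.7, 0.6, -1.7]
finger_gap: 0.0411
finger_force: 61.2
```

```bash
python3 look.py w3 110 200
```

```text
4.95 [459.8 218.6  59.1] [0.  3.1 0. ]
[  2 241] [ 22 253] [437.  112.9] d 12.4
[258 173] [326 244] [421.3 223.9] d 28.1
[451 166] [511 241] [419.4 290. ] d 27.0
```

View pics/w3.png

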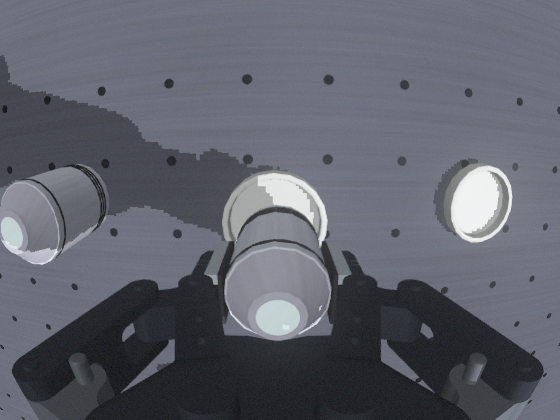

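The large objective is held upright, nose at (278,318), and the cup is below it, centred near (275,225). Lowering.

>>> play_rows(twist=[[0, 0, 0], [0, 0, 0], [0, 0, 0], [0, 0, 0], [0, 0, 0], [0, 0, 0], [0, 0, 0]], xyz=[[0, 0, -10], [0, 0, -12], [0, 0, -6], [0, 0, -3], [0, 0, -2], [0, 0, -1], [0, 0, 0]], grip=[36, 36, 36, 36, 36, 36, 36])

```text
time_s: 5.7
eef_pos: [0.459, 0.218, 0.0254]
tcp_rot: [0.003, 3.141, 0.0]
wrist_force: [-0.4, -0.4, -2.7]
finger_gap: 0.0404
finger_force: 61.2
```

>>> play_rows(twist=[[0, 0, 0], [0, 0, 0]], xyz=[[0, 0, -1.5], [0, 0, 0]], grip=[36, 36])

```text
time_s: 5.9
eef_pos: [0.4593, 0.2182, 0.0244]
tcp_rot: [0.003, 3.141, 0.001]
wrist_force: [-1.0, -0.2, 0.6]
finger_gap: 0.0404
finger_force: 61.4
```

Contact made; releasing slowly.

>>> play_rows(twist=[[0, 0, 0], [0, 0, 0], [0, 0, 0], [0, 0, 0], [0, 0, 0], [0, 0, 0], [0, 0, 0], [0, 0, 0]], xyz=[[0, 0, -0.5], [0, 0, 0], [0, 0, 0], [0, 0, 0], [0, 0, 0], [0, 0, 15], [0, 0, 35], [0, 0, 40]], grip=[42, 45, 55, 70, 85, 85, 85, 85])

```text
time_s: 6.7
eef_pos: [0.4576, 0.2173, 0.1132]
tcp_rot: [-0.003, -3.139, 0.002]
wrist_force: [0.3, 0.3, 0.1]
finger_gap: 0.0849
finger_force: 0.0
```

>>> play_rows(twist=[[0, 0, 0], [0, 0, 0], [0, 0, 0], [0, 0, 0], [0, 0, 0], [0, 0, 0], [0, 0, 0]], xyz=[[30, -10, 15], [35, -15, 0], [35, -15, 0], [30, -15, 0], [17, -7, 0], [0, 0, 0], [0, 0, 0]], grip=[85, 85, 85, 85, 85, 85, 85])

```text
time_s: 7.4
eef_pos: [0.6053, 0.1558, 0.1278]
tcp_rot: [-0.004, -3.14, -0.0]
wrist_force: [-0.4, 0.7, -0.2]
finger_gap: 0.0852
finger_force: 0.0
```

```bash
python3 look.py w4 58 200
python3 - <<'E'
from h import *
E
```

```text
7.4 [605.3 155.8 127.8] [-0.  -3.1 -0. ]
[268 216] [285 231] [612.  156.8] d 12.8
[317  29] [390  60] [479.8 208.2] d 50.9
[476   7] [519  63] [463.4 327.4] d 45.8
[362   0] [391  11] [454.8 224.6] d 21.1
```

View pics/w4.png

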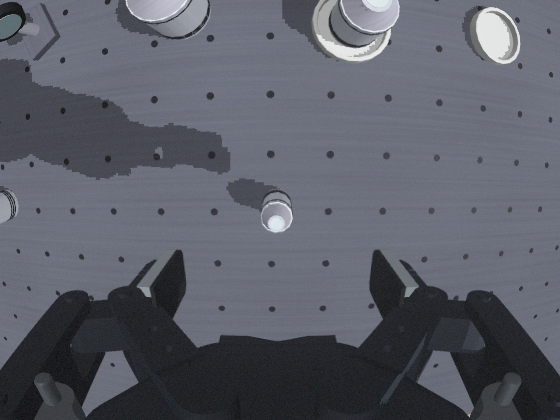

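The large objective stands in its cup at (355,25), and the small one is at (276,212). Next: the small one.

>>> play_rows(twist=[[0, 0, 0], [0, 0, 0], [0, 0, 0], [0, 0, 0], [0, 0, 0], [0, 0, 0], [0, 0, 0]], xyz=[[4, 0, 0], [3, 1, -15], [0, 0, -30], [0, 0, -30], [0, 0, -25], [0, 0, -12], [0, 0, 0]], grip=[85, 85, 85, 85, 85, 85, 85])

```text
time_s: 8.15
eef_pos: [0.6107, 0.1568, 0.0139]
tcp_rot: [-0.002, -3.138, 0.002]
wrist_force: [-0.2, -0.4, 0.9]
finger_gap: 0.085
finger_force: 0.0
```

>>> play_rows(twist=[[0, 0, 0], [0, 0, 0], [0, 0, 0], [0, 0, 0], [0, 0, 0], [0, 0, 0], [0, 0, 0], [0, 0, 0]], xyz=[[1, 0, 1], [0, 0, 0], [0, 0, 0], [0, 0, 0], [0, 0, 0], [0, 0, 0], [0, 0, 0], [0, 0, 0]], grip=[70, 55, 42, 34, 28, 25, 22, 19])

```text
time_s: 8.95
eef_pos: [0.6141, 0.1568, 0.0178]
tcp_rot: [0.003, 3.141, -0.0]
wrist_force: [-0.8, -2.4, 5.6]
finger_gap: 0.0222
finger_force: 58.5
```

>>> play_rows(twist=[[0, 0, 0], [0, 0, 0]], xyz=[[0, 0, 0], [0, 0, 0]], grip=[18, 18])

```text
time_s: 9.15
eef_pos: [0.6141, 0.1568, 0.0178]
tcp_rot: [0.003, 3.141, -0.0]
wrist_force: [-1.5, -1.8, 5.8]
finger_gap: 0.0219
finger_force: 58.5
```

>>> play_rows(twist=[[0, 0, 0], [0, 0, 0], [0, 0, 0], [0, 0, 0], [0, 0, 0], [0, 0, 0], [0, 0, 0], [0, 0, 0]], xyz=[[0, 0, 15], [0, 0, 30], [0, -10, 35], [0, -25, 30], [0, -35, 20], [0, -40, 0], [0, -40, 0], [0, -40, 0]], grip=[18, 18, 18, 18, 18, 18, 18, 18])

```text
time_s: 9.95
eef_pos: [0.6138, -0.0342, 0.1484]
tcp_rot: [0.002, 3.141, 0.001]
wrist_force: [1.2, 0.2, -0.8]
finger_gap: 0.0223
finger_force: 58.8
```

>>> play_rows(twist=[[0, 0, 0], [0, 0, 0], [0, 0, 0], [0, 0, 0], [0, 0, 0], [0, 0, 0], [0, 0, 0], [0, 0, 0]], xyz=[[-5, -40, 0], [-5, -40, 0], [-5, -40, 0], [-5, -40, 0], [-5, -40, 0], [-5, -25, 0], [0, -15, 0], [0, 0, 0]], grip=[18, 18, 18, 18, 18, 18, 18, 18])

```text
time_s: 10.75
eef_pos: [0.5839, -0.2745, 0.1476]
tcp_rot: [0.006, 3.141, -0.0]
wrist_force: [-0.8, -0.2, 0.2]
finger_gap: 0.0227
finger_force: 58.9
```

```bash
python3 look.py w5 12 150
```

```text
10.75 [ 583.9 -274.5  147.6] [ 0.   3.1 -0. ]
[263 283] [292 307] [ 689.1 -273.4] d 30.5
[250 252] [304 277] [ 663.5 -273.5] d 52.4
[410 217] [443 252] [ 627.9 -124.9] d 40.4
[243 163] [296 215] [ 581.5 -279.8] d 48.0
[378  21] [407  50] [ 440.7 -171.1] d 28.6
[154  14] [237  95] [ 460.4 -344.2] d 75.8
```

View pics/w5.png

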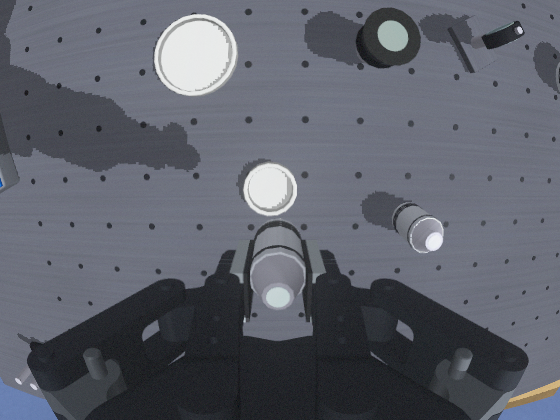

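The held small objective is at (278,280), its cup at (270,188) and the giant cup at (195,55). The medium objective is at (420,230) and the eyepiece at (390,37).

>>> play_rows(twist=[[0, 0, 0], [0, 0, 0], [0, 0, 0], [0, 0, 0], [0, 0, 0], [0, 0, 0], [0, 0, 0], [0, 0, 0]], xyz=[[0, -4, 0], [0, -2, -15], [0, 0, -30], [0, 0, -30], [0, 0, -25], [0, 0, -15], [0, 0, -6], [0, 0, 0]], grip=[18, 18, 18, 18, 18, 18, 18, 18])

```text
time_s: 11.6
eef_pos: [0.5835, -0.2784, 0.0255]
tcp_rot: [-0.002, -3.14, -0.001]
wrist_force: [-0.4, -0.1, -0.8]
finger_gap: 0.0223
finger_force: 58.9
```

>>> play_rows(twist=[[0, 0, 0], [0, 0, 0], [0, 0, 0]], xyz=[[0, 0, -2], [0, 0, -1], [0, 0, 0]], grip=[18, 18, 18])

```text
time_s: 11.9
eef_pos: [0.5845, -0.2794, 0.0242]
tcp_rot: [0.003, 3.14, -0.001]
wrist_force: [-0.7, -0.4, -0.8]
finger_gap: 0.022
finger_force: 58.9
```

>>> play_rows(twist=[[0, 0, 0], [0, 0, 0], [0, 0, 0]], xyz=[[0, 0, -1], [0, 0, 0], [0, 0, 0]], grip=[18, 18, 18])

```text
time_s: 12.2
eef_pos: [0.5839, -0.2791, 0.0224]
tcp_rot: [0.003, 3.141, -0.0]
wrist_force: [-0.3, -0.7, -0.4]
finger_gap: 0.0223
finger_force: 58.9
```

>>> play_rows(twist=[[0, 0, 0], [0, 0, 0], [0, 0, 0]], xyz=[[0, 0, -1], [0, 0, 0], [0, 0, 0]], grip=[18, 18, 18])

```text
time_s: 12.5
eef_pos: [0.584, -0.2792, 0.0218]
tcp_rot: [0.003, 3.141, -0.0]
wrist_force: [-1.3, 1.3, 5.1]
finger_gap: 0.0221
finger_force: 59.3
```

>>> play_rows(twist=[[0, 0, 0], [0, 0, 0], [0, 0, 0], [0, 0, 0], [0, 0, 0], [0, 0, 0], [0, 0, 0], [0, 0, 0]], xyz=[[0, 0, 0], [0, 0, 0], [0, 0, 0], [0, 0, 0], [0, 0, 0], [0, 0, 20], [0, 0, 40], [0, 0, 40]], grip=[24, 28, 40, 55, 70, 80, 85, 85])

```text
time_s: 13.3
eef_pos: [0.5829, -0.2786, 0.1215]
tcp_rot: [-0.003, -3.139, -0.002]
wrist_force: [1.6, -0.1, 0.4]
finger_gap: 0.0848
finger_force: 0.0
```

>>> play_rows(twist=[[0, 0, 0], [0, 0, 0], [0, 0, 0], [0, 0, 0], [0, 0, 0], [0, 0, 0], [0, 0, 0]], xyz=[[5, 35, 10], [5, 35, 0], [5, 35, 0], [5, 25, 0], [5, 10, 0], [0, 0, 0], [0, 0, 0]], grip=[85, 85, 85, 85, 85, 85, 85])

```text
time_s: 14.0
eef_pos: [0.6089, -0.1398, 0.1312]
tcp_rot: [-0.003, -3.141, 0.001]
wrist_force: [0.1, 0.7, 0.3]
finger_gap: 0.0845
finger_force: 0.0
```

```bash
python3 look.py w6 64 200
```

```text
14.0 [ 608.9 -139.8  131.2] [-0.  -3.1  0. ]
[256 210] [278 231] [ 612.2 -145.7] d 15.5
[108 169] [141 193] [ 582.7 -247.4] d 31.6
[31  9] [88 82] [ 476.7 -303.8] d 59.4
[537   4] [556  32] [438.1  89. ] d 26.2
```

View pics/w6.png

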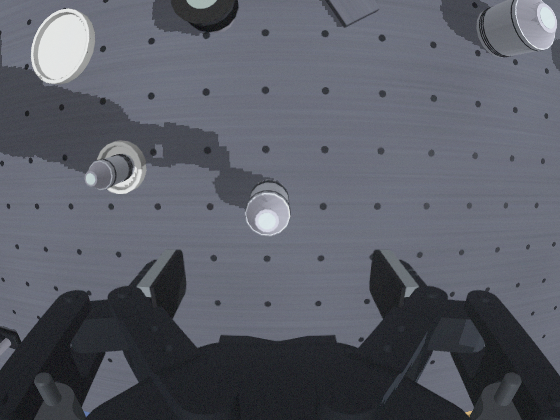

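The small objective stands in its cup at (115,167). The medium one is at (267,210), which works out to (612, -146) mm.

>>> play_rows(twist=[[0, 0, 0], [0, 0, 0], [0, 0, 0], [0, 0, 0], [0, 0, 0], [0, 0, 0], [0, 0, 0]], xyz=[[2, -3, 0], [2, -3, -15], [0, 0, -30], [0, 0, -30], [0, 0, -26], [0, 0, -13], [0, 0, 0]], grip=[85, 85, 85, 85, 85, 85, 85])

```text
time_s: 14.75
eef_pos: [0.6106, -0.1452, 0.0145]
tcp_rot: [-0.004, -3.137, -0.002]
wrist_force: [-0.8, -0.3, 0.5]
finger_gap: 0.085
finger_force: 0.0
```

>>> play_rows(twist=[[0, 0, 0], [0, 0, 0], [0, 0, 0], [0, 0, 0], [0, 0, 0], [0, 0, 0], [0, 0, 0], [0, 0, 0]], xyz=[[0, 0, 0], [0, 0, 0], [0, 0, 0], [0, 0, 0], [0, 0, 0], [0, 0, 0], [0, 0, 0], [0, 0, 0]], grip=[70, 55, 44, 38, 34, 30, 27, 27])

```text
time_s: 15.55
eef_pos: [0.6136, -0.1456, 0.0184]
tcp_rot: [0.003, 3.14, -0.002]
wrist_force: [-0.7, -0.8, 6.5]
finger_gap: 0.0315
finger_force: 59.0
```

>>> play_rows(twist=[[0, 0, 0], [0, 0, 0], [0, 0, 0], [0, 0, 0], [0, 0, 0], [0, 0, 0], [0, 0, 0], [0, 0, 0]], xyz=[[0, 0, 15], [0, 0, 30], [0, 10, 35], [0, 25, 30], [-5, 40, 10], [-10, 40, 0], [-10, 40, 0], [-10, 40, 0]], grip=[27, 27, 27, 27, 27, 27, 27, 27])

```text
time_s: 16.35
eef_pos: [0.5771, 0.0516, 0.1382]
tcp_rot: [0.003, 3.141, 0.001]
wrist_force: [0.5, 1.0, -2.5]
finger_gap: 0.0316
finger_force: 59.7
```

>>> play_rows(twist=[[0, 0, 0], [0, 0, 0], [0, 0, 0], [0, 0, 0], [0, 0, 0], [0, 0, 0], [0, 0, 0], [0, 0, 0]], xyz=[[-15, 40, 0], [-15, 40, 0], [-15, 40, 0], [-20, 40, 0], [-20, 40, 0], [-20, 40, 0], [-15, 40, 0], [-10, 25, 0]], grip=[27, 27, 27, 27, 27, 27, 27, 27])

```text
time_s: 17.15
eef_pos: [0.4461, 0.3577, 0.1381]
tcp_rot: [0.001, -3.141, -0.002]
wrist_force: [1.0, -0.6, -1.6]
finger_gap: 0.0316
finger_force: 59.7
```

>>> play_rows(twist=[[0, 0, 0], [0, 0, 0], [0, 0, 0]], xyz=[[0, 10, 0], [0, 0, 0], [0, 0, 0]], grip=[27, 27, 27])

```text
time_s: 17.45
eef_pos: [0.448, 0.3641, 0.1374]
tcp_rot: [-0.003, -3.142, 0.001]
wrist_force: [0.5, -0.1, -2.0]
finger_gap: 0.0317
finger_force: 59.8
```

```bash
python3 look.py w7 12 150
```

```text
17.45 [448.  364.1 137.4] [-0.  -3.1  0. ]
[259 292] [296 322] [559.4 364.1] d 39.1
[238 251] [317 284] [532.5 365.4] d 74.3
[492 234] [559 300] [541.2 683.9] d 169.2
[ 76 200] [119 248] [477.4 188.5] d 54.9
[  1 184] [ 28 223] [456.9  70.1] d 67.9
[ 92 174] [154 240] [458.7 220.7] d 68.4
[524 168] [559 211] [448.4 663. ] d 71.1
[244 161] [309 219] [446.8 364.6] d 56.8
```

>>> play_rows(twist=[[0, 0, 0], [0, 0, 0], [0, 0, 0], [0, 0, 0], [0, 0, 0], [0, 0, 0], [0, 0, 0], [0, 0, 0]], xyz=[[0, 0, -15], [0, 0, -30], [0, 0, -30], [0, 0, -20], [0, 0, -10], [0, 0, -6], [0, 0, 0], [0, 0, 0]], grip=[27, 27, 27, 27, 27, 27, 27, 27])

```text
time_s: 18.3
eef_pos: [0.4487, 0.3652, 0.0273]
tcp_rot: [0.004, 3.14, 0.001]
wrist_force: [-0.1, 0.2, -1.7]
finger_gap: 0.0313
finger_force: 59.8
```

>>> play_rows(twist=[[0, 0, 0], [0, 0, 0], [0, 0, 0]], xyz=[[0, 0, -1.5], [0, 0, 0], [0, 0, 0]], grip=[27, 27, 27])

```text
time_s: 18.6
eef_pos: [0.448, 0.3652, 0.0253]
tcp_rot: [0.003, 3.141, 0.001]
wrist_force: [1.3, -0.1, -2.4]
finger_gap: 0.0316
finger_force: 59.8
```

>>> play_rows(twist=[[0, 0, 0], [0, 0, 0], [0, 0, 0]], xyz=[[0, 0, -1], [0, 0, 0], [0, 0, 0]], grip=[27, 27, 27])

```text
time_s: 18.9
eef_pos: [0.4478, 0.3649, 0.0238]
tcp_rot: [-0.003, -3.142, 0.0]
wrist_force: [-0.5, 0.5, -2.5]
finger_gap: 0.0316
finger_force: 59.8
```

>>> play_rows(twist=[[0, 0, 0], [0, 0, 0], [0, 0, 0]], xyz=[[0, 0, -1], [0, 0, 0], [0, 0, 0]], grip=[27, 27, 27])

```text
time_s: 19.2
eef_pos: [0.4478, 0.3649, 0.0227]
tcp_rot: [-0.003, -3.141, 0.0]
wrist_force: [-0.5, 0.2, -1.7]
finger_gap: 0.0315
finger_force: 59.8
```

>>> play_rows(twist=[[0, 0, 0], [0, 0, 0], [0, 0, 0]], xyz=[[0, 0, -0.7], [0, 0, 0], [0, 0, 0]], grip=[27, 27, 27])

```text
time_s: 19.5
eef_pos: [0.4479, 0.365, 0.0224]
tcp_rot: [0.003, 3.141, 0.0]
wrist_force: [-1.5, -1.4, 2.7]
finger_gap: 0.0315
finger_force: 60.1
```

>>> play_rows(twist=[[0, 0, 0], [0, 0, 0], [0, 0, 0], [0, 0, 0], [0, 0, 0], [0, 0, 0], [0, 0, 0], [0, 0, 0]], xyz=[[0, 0, 0], [0, 0, 0], [0, 0, 0], [0, 0, 0], [0, 0, 15], [0, 0, 30], [0, 0, 40], [0, 0, 25]], grip=[33, 36, 50, 65, 80, 85, 85, 85])

```text
time_s: 20.3
eef_pos: [0.4486, 0.3656, 0.1347]
tcp_rot: [0.003, 3.14, 0.002]
wrist_force: [1.1, 0.4, 1.1]
finger_gap: 0.0849
finger_force: 0.0
```

>>> play_rows(twist=[[0, 0, 0], [0, 0, 0], [0, 0, 0], [0, 0, 0], [0, 0, 0], [0, 0, 0], [0, 0, 0], [0, 0, 0]], xyz=[[0, -35, 10], [0, -45, 0], [0, -45, 0], [0, -45, 0], [0, -45, 0], [0, -40, 0], [-2, -24, 0], [0, -10, 0]], grip=[85, 85, 85, 85, 85, 85, 85, 85])

```text
time_s: 21.1
eef_pos: [0.4454, 0.074, 0.1422]
tcp_rot: [-0.007, -3.142, 0.0]
wrist_force: [0.0, -0.1, 0.3]
finger_gap: 0.085
finger_force: 0.0
```

>>> play_rows(twist=[[0, 0, 0], [0, 0, 0]], xyz=[[0, 0, 0], [0, 0, 0]], grip=[85, 85])

```text
time_s: 21.3
eef_pos: [0.4462, 0.0767, 0.1422]
tcp_rot: [0.003, 3.141, 0.001]
wrist_force: [0.1, 0.2, 0.3]
finger_gap: 0.0849
finger_force: 0.0
```

```bash
python3 look.py w8 76 200
```

```text
21.3 [446.2  76.7 142.2] [0.  3.1 0. ]
[397 219] [428 239] [457.1 176.7] d 30.5
[450 214] [471 242] [456.1 219.6] d 24.8
[519 204] [541 220] [442.9 293.1] d 33.3
[257 196] [293 230] [444.2  76.4] d 25.0
[416 175] [454 195] [425.  191.2] d 35.4
[531 172] [550 184] [416.6 300.6] d 28.3
```

View pics/w8.png

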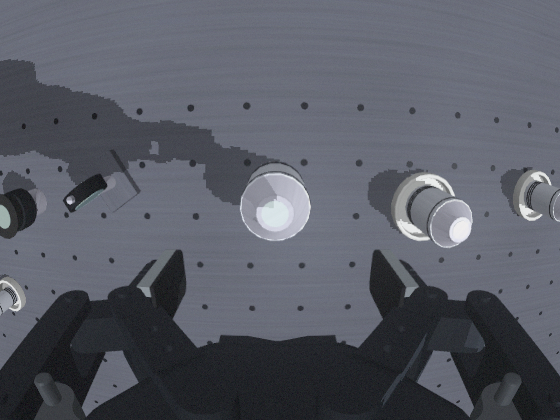

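The medium and large objectives stand in their cups at the right. The giant is at (275,205), and the lens mount is at (110,180), clear of the fingers.

>>> play_rows(twist=[[0, 0, 0], [0, 0, 0], [0, 0, 0], [0, 0, 0], [0, 0, 0], [0, 0, 0], [0, 0, 0]], xyz=[[-2, 0, 0], [0, 0, -20], [0, 0, -35], [0, 0, -30], [0, 0, -22], [0, 0, -10], [0, 0, 0]], grip=[85, 85, 85, 85, 85, 85, 85])

```text
time_s: 22.05
eef_pos: [0.4426, 0.0764, 0.024]
tcp_rot: [-0.001, -3.139, 0.001]
wrist_force: [-0.7, -0.1, 0.0]
finger_gap: 0.0852
finger_force: 0.0
```

>>> play_rows(twist=[[0, 0, 0], [0, 0, 0], [0, 0, 0], [0, 0, 0], [0, 0, 0], [0, 0, 0], [0, 0, 0], [0, 0, 0]], xyz=[[0, 0, 0], [0, 0, 0], [0, 0, 0], [0, 0, 0], [0, 0, 0], [0, 0, 0], [0, 0, 0], [0, 0, 0]], grip=[75, 65, 58, 54, 51, 48, 45, 45])

```text
time_s: 22.85
eef_pos: [0.4444, 0.0754, 0.026]
tcp_rot: [0.003, 3.14, -0.002]
wrist_force: [-1.1, -3.2, 9.1]
finger_gap: 0.0497
finger_force: 61.0
```

>>> play_rows(twist=[[0, 0, 0], [0, 0, 0], [0, 0, 0], [0, 0, 0], [0, 0, 0], [0, 0, 0], [0, 0, 0], [0, 0, 0]], xyz=[[0, 0, 10], [0, 0, 25], [0, 0, 35], [0, 0, 30], [0, 0, 20], [0, -10, 5], [2, -25, 0], [2, -35, 0]], grip=[45, 45, 45, 45, 45, 45, 45, 45])

```text
time_s: 23.65
eef_pos: [0.4472, 0.0056, 0.1495]
tcp_rot: [0.001, -3.141, -0.001]
wrist_force: [0.7, -0.3, -3.6]
finger_gap: 0.0499
finger_force: 63.1
```

>>> play_rows(twist=[[0, 0, 0], [0, 0, 0], [0, 0, 0], [0, 0, 0], [0, 0, 0], [0, 0, 0], [0, 0, 0], [0, 0, 0]], xyz=[[2, -40, 0], [2, -40, 0], [2, -40, 0], [2, -40, 0], [2, -40, 0], [2, -40, 0], [0, -40, 0], [0, -35, 0]], grip=[45, 45, 45, 45, 45, 45, 45, 45])

```text
time_s: 24.45
eef_pos: [0.4583, -0.311, 0.1487]
tcp_rot: [-0.004, -3.14, -0.002]
wrist_force: [0.1, -0.4, -3.5]
finger_gap: 0.0494
finger_force: 63.2
```

>>> play_rows(twist=[[0, 0, 0], [0, 0, 0], [0, 0, 0], [0, 0, 0]], xyz=[[0, -25, 0], [0, -10, 0], [0, 0, 0], [0, 0, 0]], grip=[45, 45, 45, 45])

```text
time_s: 24.85
eef_pos: [0.459, -0.343, 0.1493]
tcp_rot: [-0.003, -3.14, -0.003]
wrist_force: [0.6, 0.6, -3.5]
finger_gap: 0.05
finger_force: 63.3
```

```bash
python3 look.py w9 12 150
```

```text
24.85 [ 459.  -343.   149.3] [-0.  -3.1 -0. ]
[309 303] [340 335] [ 595.2 -292.4] d 50.7
[215 302] [241 335] [ 594.5 -392.7] d 48.8
[242 288] [308 339] [ 589.8 -344.3] d 69.6
[213 236] [340 298] [ 554.7 -342.9] d 128.5
[451 187] [473 214] [ 466.8 -156.5] d 28.6
[232 151] [315 213] [ 459.5 -344.7] d 74.8
```

View pics/w9.png

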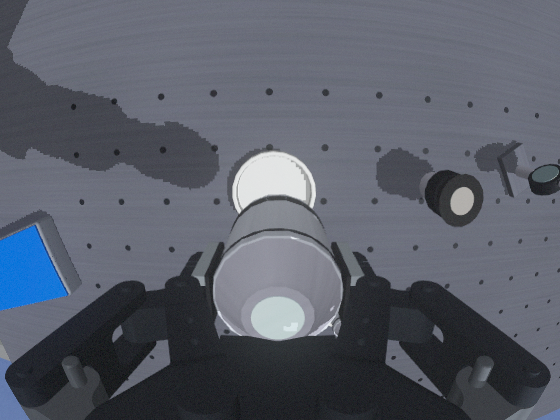

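The giant is held upright over its cup at (274,185), and both bystanders stand unmoved.

>>> play_rows(twist=[[0, 0, 0], [0, 0, 0], [0, 0, 0], [0, 0, 0], [0, 0, 0], [0, 0, 0], [0, 0, 0], [0, 0, 0]], xyz=[[1, -1, -15], [0, 0, -30], [0, 0, -30], [0, 0, -20], [0, 0, -12], [0, 0, -8], [0, 0, -2], [0, 0, 0]], grip=[45, 45, 45, 45, 45, 45, 45, 45])

```text
time_s: 25.7
eef_pos: [0.4613, -0.3451, 0.0337]
tcp_rot: [0.002, 3.141, -0.001]
wrist_force: [0.8, 0.3, -3.3]
finger_gap: 0.0496
finger_force: 63.3
```

>>> play_rows(twist=[[0, 0, 0], [0, 0, 0], [0, 0, 0]], xyz=[[0, 0, -1], [0, 0, 0], [0, 0, 0]], grip=[45, 45, 45])

```text
time_s: 26.0
eef_pos: [0.4612, -0.3453, 0.0327]
tcp_rot: [0.003, 3.141, -0.001]
wrist_force: [1.0, 0.1, -4.3]
finger_gap: 0.0499
finger_force: 63.3
```

>>> play_rows(twist=[[0, 0, 0], [0, 0, 0], [0, 0, 0]], xyz=[[0, 0, -0.7], [0, 0, 0], [0, 0, 0]], grip=[45, 45, 45])

```text
time_s: 26.3
eef_pos: [0.4608, -0.3451, 0.0314]
tcp_rot: [-0.003, -3.142, -0.0]
wrist_force: [0.8, -0.4, -3.4]
finger_gap: 0.0499
finger_force: 63.3
```

>>> play_rows(twist=[[0, 0, 0], [0, 0, 0], [0, 0, 0]], xyz=[[0, 0, -1], [0, 0, 0], [0, 0, 0]], grip=[45, 45, 45])

```text
time_s: 26.6
eef_pos: [0.4608, -0.345, 0.0303]
tcp_rot: [-0.003, -3.141, -0.0]
wrist_force: [0.6, -0.2, -4.4]
finger_gap: 0.0494
finger_force: 63.3
```

>>> play_rows(twist=[[0, 0, 0], [0, 0, 0], [0, 0, 0]], xyz=[[0, 0, -0.6], [0, 0, 0], [0, 0, 0]], grip=[45, 45, 45])

```text
time_s: 26.9
eef_pos: [0.4609, -0.3451, 0.0301]
tcp_rot: [0.003, 3.141, -0.0]
wrist_force: [-1.1, 0.9, 1.0]
finger_gap: 0.0502
finger_force: 63.7
```

Contact. Releasing, rising and backing off, then a final check.

>>> play_rows(twist=[[0, 0, 0], [0, 0, 0], [0, 0, 0], [0, 0, 0], [0, 0, 0], [0, 0, 0], [0, 0, 0], [0, 0, 0]], xyz=[[0, 0, 0], [0, 0, 0], [0, 0, 0], [0, 0, 0], [0, 0, 0], [0, 0, 20], [0, 0, 35], [0, 0, 40]], grip=[51, 54, 62, 75, 85, 85, 85, 85])

```text
time_s: 27.7
eef_pos: [0.4598, -0.3443, 0.1247]
tcp_rot: [-0.003, -3.139, -0.003]
wrist_force: [1.2, -0.5, -0.1]
finger_gap: 0.0849
finger_force: 0.0
```

>>> play_rows(twist=[[0, 0, 0], [0, 0, 0], [0, 0, 0], [0, 0, 0], [0, 0, 0], [0, 0, 0], [0, 0, 0], [0, 0, 0]], xyz=[[0, 0, 40], [15, 0, 40], [30, 10, 20], [30, 10, 0], [30, 10, 0], [10, 0, 0], [0, 0, 0], [0, 0, 0]], grip=[85, 85, 85, 85, 85, 85, 85, 85])

```text
time_s: 28.5
eef_pos: [0.5749, -0.3152, 0.2243]
tcp_rot: [-0.003, -3.14, -0.0]
wrist_force: [0.1, 0.3, -0.8]
finger_gap: 0.0849
finger_force: 0.0
```

```bash
python3 look.py w10 80 200
python3 - <<'E'
from cell import robot
import cv2
a=robot.camera('scene')[110:360,180:460,::-1];b=robot.camera('side')[110:400,180:360,::-1]
b=cv2.resize(b,None,fx=1.9,fy=1.9);a=cv2.resize(a,(450,402))
h=max(a.shape[0],b.shape[0]);f=lambda i:cv2.copyMakeBorder(i,0,h-i.shape[0],0,0,cv2.BORDER_CONSTANT)
cv2.imwrite('pics/fin.png',cv2.hconcat([f(a),f(b)]))
E
```

```text
28.5 [ 574.9 -315.2  224.3] [-0.  -3.1 -0. ]
[288 162] [328 202] [ 567.5 -286.2] d 37.4
[229  50] [257  77] [ 460.6 -343.6] d 25.0
[219  41] [282 106] [ 469.5 -338.8] d 59.4
```

View pics/fin.png

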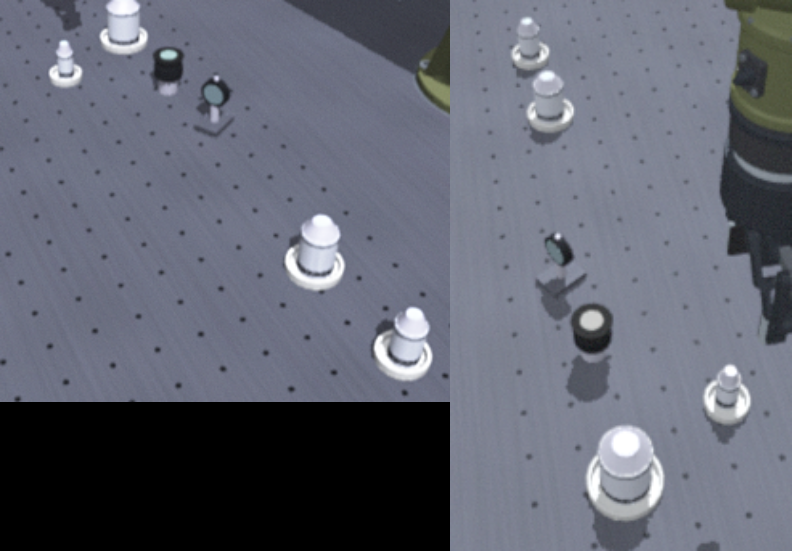

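View pics/w10.png

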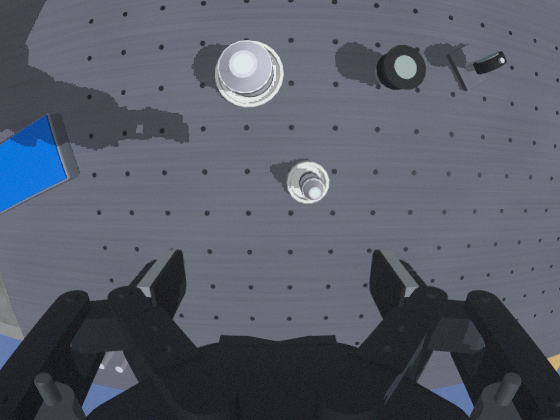

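All four objectives stand in their cups; in the wrist view the giant is at (247,70) and the small at (310,185). The eyepiece and lens mount are untouched, so I'm handing in.

```bash
python3 -c "
from cell import robot
print(robot.close_job())"
```

```text
the job is handed in; nothing more can be done
None
```

I put all four objectives upright in the cups of their own size, left the eyepiece and lens mount where they stood, and handed the job in at about 29 s; no verdict was reported back.

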